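Lock the shaft of the tube fixture

ROBOT

A 7-joint arm with a two-finger parallel gripper is mounted at the origin on the work surface. World frame = base frame: x ahead of the robot, y to its left, z up, the work surface at z = 0. Lengths are in m, angles in degrees, forces in N, time in s.
With the tool pointing down it reaches from about 0.425 to 0.875 m from the base axis. Payload 4.7 kg.
Tool frame: the origin (TCP) lies on the centre line of the jaws, within the pads' length; the fingertips stand 11 mm ahead of it and the grasp point (between the pads) lies 8 mm behind it; z points along the fingers, y is the direction in which the jaws open and shut (so a half turn about z gives the same grasp; the last joint's range is limited). The gripper opens to 87 mm and grips with 3 to 60 N. Pads are 19 mm wide; open, the fingers measure 117 mm over their backs; the gripper's body (75 mm by 190 mm) begins 51 mm behind the grasp point.
Start: joints at [-72.187, 18.392, -4.016, 83.108, 1.295, 78.541, -3.26], TCP at [0.19, 0.622, 0.234] pointing down, gripper open.
Joint ranges: [-163.93, 163.93], [-17.29, 119.83], [-79.2, 71.16], [3.27, 140.29], [-89.18, 269.18], [5.43, 117.66], [-154.24, 154.24]. Speed limits (degrees/s): [147.25, 147.25, 180, 180, 180, 180, 180].

INTERFACE

Orientations are given as [roll, pitch, yaw] about the fixed x, y, z axes, in that order (R = Rz(yaw) Ry(pitch) Rx(roll)).
In Python, from cell import env gives the robot as it stands.
- The arm moves only by the tool servo_tool, never from a script. Its argument "moves" is text: rows parted by semicolons, each of 7 numbers parted by spaces: the shift along the tool's x, y, z as a fraction of full scale, then the turn, a rotation vector about the tool's x, y, z as a fraction of full scale, then the gripper's target within -1 to 1 (shut at 1, half-way at 0, fully open at -1). A call has 1 to 20 rows; each row shifts and turns the pose as measured when the row begins, along the tool's axes as they then stand; what a row does not reach is not made up. Full scale, the value 1, is 1000 mm for a shift and 0.5 rad for a turn. A row lasts 1/12 s, in which the tool goes at most 41.7 mm and 7.16 degrees, less where a joint would pass 70% of its speed; a pose out of reach is approached as far as the arm can. A call with a number of a shift or a turn outside -1 to 1 is refused whole. A call with a gripper value outside its range is refused whole. The fingers move at their own pace and stop on an object; "squeeze" is the grip in N (left out, the last holds). Time passes only in rows, so rows that do not move let the fingers close. It gives the time, the measured TCP pose, the force and the opening at its end, in the units of the state.
- env.get_obs(): the state, without advancing time (a new reading comes with each control period).
- env.read_camera(name): name is "scene" or "top" or "wrist"; returns a dict with "img" (384x512x3 uint8, red, green, blue), "range_z" (384x512 float32, m along the optical axis (not along the pixel's ray), 0 where there is no reading), "mtx" (3x3 intrinsics, pixels), "T" (4x4, takes a point from camera to world coordinates); the wrist camera has in their place "hand_eye" (4x4, takes a point from camera to tool coordinates, whose origin is the TCP and whose axes are the flange's). Camera axes: x right, y up, looking along -z (the intrinsics and any distortion apply to the point x, -y, -z); pixel columns grow to the right and rows downward; lengths in m; the calibration is good to about 2 mm. The wrist camera is an equidistant fisheye: a pixel r from the principal point sees the ray r / f radians off the axis. A picture is of the moment at which its call begins: read the wrist's pose just before it.
- env.sign_off(): hands the job in, once; it reports no verdict.
The state is a dict: "time_s": time; "qpos": joint angles; "joint_velocities": joint speeds; "effort": joint torques, N m; "tool_pos": TCP position; "tool_rot": TCP orientation; "force": force on the tool from outside, world axes, zero at the start; "wrist_torque": the same for the moment, N m; "grip_width": finger opening in m.
Only numpy, scipy, OpenCV 4.12 (cv2) and the standard library are available. Lean on these libraries where they do the work, as an engineer would, in place of code of your own. Each camera call takes 0.05 s, during which the arm holds its last target.

TASK

Lock the shaft of the tube fixture: push an orange stud round with the fingers until the slot across the disc lines up with the steel bar, then push the bar by its red paddle through the slot until it is fully home in the keeper beyond. Only push: do not take the studs or the paddle between the fingers, and leave the loose things on the bench where they are. Finish clear of everything.

Things in the scene. Friction and masses are not known exactly. Their poses are not given: they have to be found in the camera images.
- lock_base: shaft lock bolted to the bench: blue plate, x -65 to 65, y -100 to 270 mm, 12 mm thick. Origin on the disc's vertical axis at bench height, z up. The bar slides along the line x = 0 towards -y, on a 30 mm wide grey rail, through a guide (grey cheeks, yellow strap, y 64 to 94 mm) into a like keeper (y -64 to -89 mm); both 45 mm wide, 53 mm high
- lock_disc (a joint): disc angle, rad, counter-clockwise positive from above; at every multiple of pi the slot lines up with the bar, any is right; starts 0.5 to 1.57 rad off. Bright 120 mm disc, top 47 mm above the bench, with an 18 mm wide slot straight across its centre. No stop within a turn either way; friction 0.12 N m (3 N at a stud); stays where left
- slot_mid (a point): centre of the disc's top face, turning with it; its y axis runs along the slot, its x axis towards stud_a
- stud_a (a point): top centre of one of two upright orange studs on the disc, 14 mm diameter, 40 mm tall (top 87 mm above the bench), 40 mm from the disc's axis, at a right angle to the slot. Push it sideways to turn the disc
- stud_b (a point): top centre of the other orange stud, diametrically opposite stud_a, same size
- lock_bar (a joint): bar travel, m: 0 drawn back (start), 0.148 fully home. Steel bar 12 mm wide, 32 to 46 mm above the bench, end tapered to 5 mm. At 0 its end is 66 mm from the disc's axis; home, it is through the slot and 18 mm into the keeper. A disc over about 0.1 rad off blocks it. Friction 2.5 N, about 4 N moving slowly; stays where left
- paddle (a point): middle of the top edge of the red paddle, an upright plate at the bar's outer end: 36 mm wide (x), 12 mm thick (y), 46 to 91 mm above the bench; axes as lock_base. In lock_base it starts at y = 249 mm and is home at y = 101 mm, its face 1 mm from the guide. Push its outer (+y) face
- hex_nut: loose brass hexagon nut, 36 mm across corners, 18 mm high, standing on the blue base plate beside the bar; origin centre of underside
- collar: loose aluminium ring, 64 mm outside diameter, 22 mm high, on the bench on the far side of the disc; origin centre of underside
- tube_offcut: loose upright steel tube offcut, 76 mm diameter, 85 mm high, on the bench on the far side of the bar; origin centre of underside
- wrench: loose open-end wrench lying on the bench, 180 mm long; origin at the middle of its underside
- file: loose flat file with a yellow handle lying on the bench, 290 mm long; origin about mid-length, underside
- grinder: loose black right-angle air grinder lying on the bench, about 200 mm long, 46 mm high; origin mid-length, underside
- dye_can: loose blue can standing on the bench, 56 mm diameter, 110 mm high; origin centre of underside

How it is judged (in metres and radians):
On the way, in this order (a step that is already met when the one before it is completed fails the run):
1. the slot lines up with the bar (angle between the y axis of slot_mid and the y axis of lock_base, either way round below 0.1 rad), for 0.1 s.
2. the bar is through the slot and fully home (value of joint lock_bar above 0.143 m), for 0.2 s.
At the end, for the whole second after the job is handed in: The bar is at rest within 5 mm of fully home (travel over 143 of 148 mm), through the slot of the disc, which is within 0.1 rad of lined up with it; every loose thing is within 30 mm of where it started (value of joint lock_bar above 0.143 m and angle between the y axis of slot_mid and the y axis of lock_base, either way round below 0.1 rad and velocity of joint lock_bar between -0.005 and 0.005 m/s and velocity of joint lock_disc between -0.05 and 0.05 rad/s and distance of each of hex_nut, collar, tube_offcut, wrench, file, grinder, dye_can from where it was at the start of the episode below 0.03 m); the robot touches nothing.
It fails at once if a loose thing is moved more than 30 mm (distance of any of hex_nut, collar, tube_offcut, wrench, file, grinder, dye_can from where it was at the start of the episode above 0.03 m).
It fails at once if a stud is taken between the fingers (x of the grasp point in the frame of stud_a between -0.007 and 0.007 m and y of the grasp point in the frame of stud_a between -0.007 and 0.007 m and z of the grasp point in the frame of stud_a below 0.008 m).
It fails at once if a stud is taken between the fingers (x of the grasp point in the frame of stud_b between -0.007 and 0.007 m and y of the grasp point in the frame of stud_b between -0.007 and 0.007 m and z of the grasp point in the frame of stud_b below 0.008 m).
It fails at once if the paddle is taken between the fingers (x of the grasp point in the frame of paddle between -0.024 and 0.024 m and y of the grasp point in the frame of paddle between -0.006 and 0.006 m and z of the grasp point in the frame of paddle below 0.008 m).
It also fails if it takes over 58 s, if anything falls off the work surface, if the arm or the gripper's body presses on something with over 40 N, if the wrist force passes 120 N, or if a joint passes its speed limit or range.

## Working session

There is one attempt and no reset: what is moved stays moved. The work goes in short steps, Python scripts to look and compute and a tool call to move; the robot and the scene stay as the last step left them, time stands still between calls to the robot, and variables do not carry over. Pictures are saved under pics/ and viewed, and the job is handed in when it is done.

Besides the shell and the picture viewer there is one more tool, called after "Call:" as name(argument=value, ...) on one line, values as JSON. servo_tool: Moves the arm, as the interface text tells. Its arguments: {"type":"object","properties":{"moves":{"type":"string"},"squeeze":{"type":"number"}},"required":["moves"]}

```bash
mkdir -p pics; ls
python3 - <<'E'
from cell import env
import cv2,pickle
o=env.get_obs();print(o)
d={}
for n in("scene","top","wrist"):
    c=env.read_camera(n);d[n]=c
    cv2.imwrite(f"pics/{n}0.png",c["img"][:,:,::-1]);print(n,c["mtx"],c.get("T"),c.get("hand_eye"),[k for k in c])
d["o"]=o
pickle.dump(d,open("d0.pkl","wb"))
E
```

```text
pics
{'time_s': 0.0, 'qpos': array([-72.18653734,  18.43991803,  -4.01520799,  83.17300979,
         1.29472894,  78.54006165,  -3.25986974]), 'joint_velocities': array([-0.05370618,  0.01141696,  0.04538267,  0.00359752,  0.05402336,
        0.05197169,  0.04238777]), 'effort': array([ 2.49909465e-05, -4.91291821e+01, -4.04321887e-01, -3.12515116e+01,
       -6.40980061e-02,  4.40289569e-02,  1.86002562e-04]), 'tool_pos': array([0.19000089, 0.62107292, 0.23246829]), 'tool_rot': array([-1.79892233e+02,  5.44783413e-03,  1.62996019e+02]), 'force': array([-0.08762716, -1.30355065, -0.36664052]), 'wrist_torque': array([ 0.05202574,  0.03894765, -0.06503818]), 'grip_width': 0.087135090835173}
scene [[431.59910342   0.         253.96856017]
 [  0.         431.59910342 186.25876688]
 [  0.           0.           1.        ]] [[-0.62258896 -0.56281556  0.54371098  1.15992274]
 [ 0.78253045 -0.44297272  0.43751715  0.48136862]
 [-0.00539233  0.69786375  0.71621025  0.91160197]
 [ 0.          0.          0.          1.        ]] None ['img', 'range_z', 'mtx', 'T']
top [[352.90500954   0.     
[... 152 characters left out ...]
  3.48347536e-01]
 [-9.99951186e-01 -2.26366517e-03 -9.61778355e-03 -3.07357180e-02]
 [-9.87247153e-03  1.89466096e-01  9.81837631e-01  1.07920227e+00]
 [ 0.00000000e+00  0.00000000e+00  0.00000000e+00  1.00000000e+00]] None ['img', 'range_z', 'mtx', 'T']
wrist [[297.31863964   0.         258.24529224]
 [  0.         297.31863964 191.41571291]
 [  0.           0.           1.        ]] None [[ 1.94853006e-04  9.54227473e-01  2.99081748e-01  8.24426270e-02]
 [ 9.99999879e-01 -3.20771773e-04  3.71925927e-04  5.10403836e-04]
 [ 4.50838920e-04  2.99081640e-01 -9.54227420e-01 -1.50796266e-01]
 [ 0.00000000e+00  0.00000000e+00  0.00000000e+00  1.00000000e+00]] ['img', 'range_z', 'mtx', 'hand_eye']
```

```bash
python3 -c "
import cv2,numpy as np
a=cv2.imread('pics/top0.png');cv2.imwrite('pics/top0b.png',cv2.resize(a,(768,576)))
a=cv2.imread('pics/scene0.png');cv2.imwrite('pics/scene0b.png',cv2.resize(a,(768,576)))"
```

```text
(no output)
```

View pics/top0b.png

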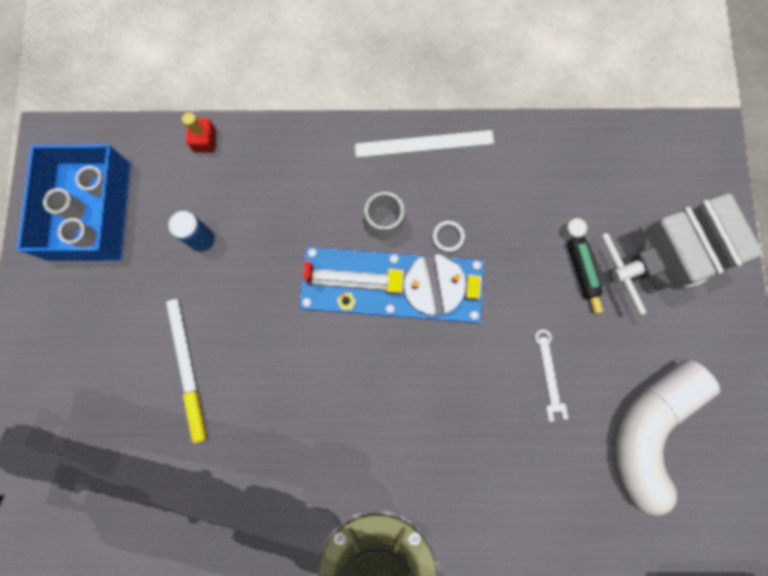

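View pics/scene0b.png

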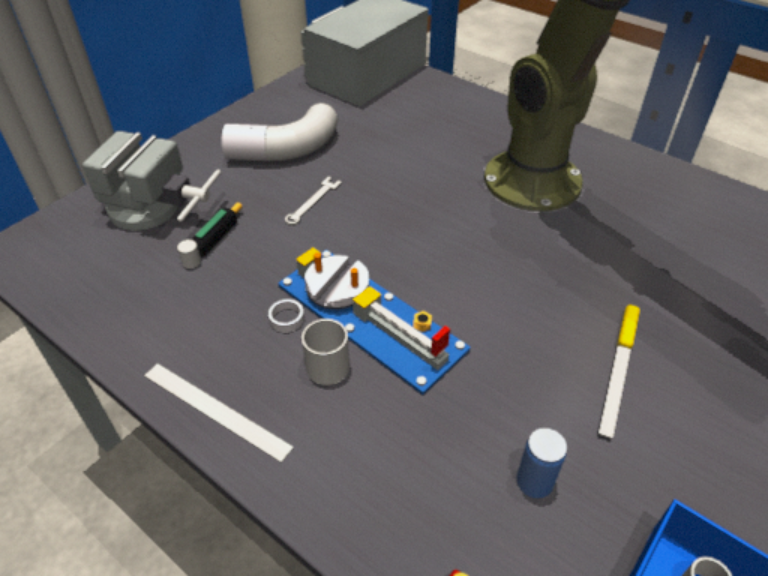

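```bash
cat > h.py <<'E'
import numpy as np,cv2,pickle
def cloud(c):
    h,w=c["range_z"].shape;z=c["range_z"];K=c["mtx"]
    u,v=np.meshgrid(np.arange(w),np.arange(h))
    P=np.stack([(u-K[0,2])/K[0,0]*z,-(v-K[1,2])/K[1,1]*z,-z],-1)
    return P@c["T"][:3,:3].T+c["T"][:3,3]
def masks(c):
    hsv=cv2.cvtColor(c["img"],cv2.COLOR_RGB2HSV);H,S,V=[hsv[...,i].astype(int) for i in range(3)]
    ok=(c["range_z"]>0)
    return dict(red=((H<4)|(H>176))&(S>170)&(V>90)&ok,orange=(H>=5)&(H<17)&(S>150)&(V>100)&ok,yellow=(H>=20)&(H<34)&(S>150)&(V>110)&ok,blue=(H>95)&(H<125)&(S>150)&ok)
E
python3 - <<'E'
from h import *
d=pickle.load(open("d0.pkl","rb"))
for n in("top","scene"):
    c=d[n];P=cloud(c);M=masks(c)
    for k,m in M.items():
        N,L,st,ce=cv2.connectedComponentsWithStats(m.astype(np.uint8))
        for i in range(1,N):
            if st[i,4]<5: continue
            p=P[L==i]
            if not(.2<p[:,0].mean()<.9 and abs(p[:,1].mean())<.4):continue
            print(n,k,st[i,4],ce[i].round(1),"mean",p.mean(0).round(4),"min",p.min(0).round(3),"max",p.max(0).round(3), "top",p[p[:,2]>np.percentile(p[:,2],90)-.006].mean(0).round(4))
E
```

```text
top red 191 [133.7  90.5] mean [0.8673 0.372  0.0479] min [0.849 0.352 0.023] max [0.904 0.399 0.056] top [0.8707 0.3716 0.0506]
top red 47 [204.7 180.4] mean [0.5664 0.132  0.0912] min [0.552 0.126 0.083] max [0.582 0.138 0.097] top [0.5667 0.1324 0.092 ]
top orange 35 [130.9  85.9] mean [0.8737 0.3747 0.0656] min [0.865 0.365 0.048] max [0.883 0.397 0.091] top [0.8747 0.3702 0.086 ]
top yellow 6 [127.7  82.2] mean [0.8696 0.3728 0.0972] min [0.867 0.369 0.095] max [0.873 0.378 0.102] top [0.8696 0.3728 0.0972]
top yellow 120 [263.  187.5] mean [ 0.5528 -0.0355  0.0535] min [ 0.533 -0.047  0.044] max [ 0.576 -0.021  0.058] top [ 0.5534 -0.0357  0.0537]
top yellow 104 [314.8 191.4] mean [ 0.5408 -0.1884  0.053 ] min [ 0.521 -0.199  0.04 ] max [ 0.563 -0.178  0.057] top [ 0.5419 -0.1888  0.0537]
top yellow 5 [276.4 188.8] mean [ 0.5422 -0.0736  0.087 ] min [ 0.539 -0.075  0.086] max [ 0.545 -0.072  0.089] top [ 0.5422 -0.0736  0.087 ]
top yellow 313 [129.6 277.6] mean [0.2916 0.3546 0.0229] min [ 0.245  0.332 -0.004] max [0.339 0.384 0.031] top [0.2921 0.3551 0.0243]
top blue 185 [133
[... 1743 characters left out ...]
top [0.3001 0.3568 0.0237]
scene yellow 51 [281.9 212.4] mean [0.5197 0.0624 0.0285] min [0.484 0.048 0.001] max [0.537 0.077 0.035] top [0.5212 0.0621 0.0309]
scene yellow 12 [306.5 382.7] mean [0.8751 0.3711 0.1009] min [0.871 0.366 0.097] max [0.88  0.376 0.105] top [0.8753 0.3711 0.1013]
scene blue 1743 [253.1 227.2] mean [0.5979 0.0213 0.0127] min [ 0.499 -0.219  0.001] max [0.64  0.157 0.034] top [0.5979 0.0189 0.0129]
scene blue 242 [263.7 203.1] mean [ 0.5121 -0.0059  0.0125] min [ 0.484 -0.085  0.001] max [0.533 0.046 0.017] top [ 0.5128 -0.006   0.0128]
scene blue 48 [288.  219.7] mean [0.5189 0.0829 0.0122] min [0.503 0.075 0.009] max [0.535 0.091 0.015] top [0.5189 0.0829 0.0122]
```

Call:
servo_tool(moves="-0.029 -0.015 -0.004 0 0 0 1;-0.029 -0.015 -0.004 0 0 0 1;-0.029 -0.015 -0.004 0 0 0 1;-0.029 -0.015 -0.004 0 0 0 1;-0.029 -0.015 -0.004 0 0 0 1;-0.029 -0.015 -0.004 0 0 0 1;-0.029 -0.015 -0.004 0 0 0 1;-0.029 -0.015 -0.004 0 0 0 1;-0.029 -0.015 -0.004 0 0 0 1;-0.029 -0.015 -0.004 0 0 0 1;-0.029 -0.015 -0.004 0 0 0 1;-0.029 -0.015 -0.004 0 0 0 1;-0.029 -0.015 -0.004 0 0 0 1;-0.029 -0.015 -0.004 0 0 0 1")

```text
time_s: 1.32
tool_pos: [0.5217, 0.2951, 0.2828]
tool_rot: [-179.5, -0.5, 164.2]
force: [0.9, 0.7, 0.8]
grip_width: 0.0039
```

Call:
servo_tool(moves="0 0 0 0 0 0.24 1;0 0 0 0 0 0.24 1;0 0 0 0 0 0.24 1;0 0 0 0 0 0.24 1;0 0 0 0 0 0.24 1;0 0 0 0 0 0.24 1;0 0 0 0 0 0.24 1;0 0 0 0 0 0.24 1;0 0 0 0 0 0.24 1;0 0 0 0 0 0.24 1;0 0 0 0 0 0.24 1;0 0 0 0 0 0.24 1;0 0 0 0 0 0.24 1;0 0 0 0 0 0.24 1;0 0 0 0 0 0.24 1;0 0 0 0 0 0.24 1;0 0 0 0 0 0.24 1;0 0 0 0 0 0.24 1;0 0 0 0 0 0.24 1;0 0 0 0 0 0.24 1")

```text
time_s: 2.98
tool_pos: [0.5273, 0.2803, 0.276]
tool_rot: [179.4, 1.4, 20.9]
force: [-0.7, -0.4, -0.8]
grip_width: 0.0002
```

Call:
servo_tool(moves="-0.01 0.033 0 0 0 0.05 1;-0.01 0.033 0 0 0 0.05 1;-0.01 0.033 0 0 0 0.05 1;-0.01 0.033 0 0 0 0.05 1;-0.01 0.033 0 0 0 0.05 1;-0.01 0.033 0 0 0 0 1;-0.01 0.033 0 0 0 0 1;-0.01 0.033 0 0 0 0 1;-0.01 0.033 0 0 0 0 1;-0.01 0.033 0 0 0 0 1;0 0 0 0 0 0 1")

```text
time_s: 3.9
tool_pos: [0.5159, -0.0752, 0.278]
tool_rot: [179.2, 1.6, 13.6]
force: [-0.5, -1.9, 0.6]
grip_width: 0.001
```

Run:
```python
from cell import env
import cv2,pickle
d={"o":env.get_obs()}
for n in("wrist","top","scene"):
    d[n]=env.read_camera(n)
pickle.dump(d,open("d1.pkl","wb"));print(d["o"])
cv2.imwrite("pics/wrist1.png",d["wrist"]["img"][:,:,::-1])
cv2.imwrite("pics/top1.png",d["top"]["img"][:,:,::-1])
```

```text
{'time_s': 3.9, 'qpos': array([-3.60209001e+01,  1.90966378e+00,  4.19488979e+01,  9.77475192e+01,
       -3.82242354e-02,  8.20650754e+01, -7.04627962e+01]), 'joint_velocities': array([-1.12313975, -0.27470259, -3.33578831,  0.4550302 , -3.20795132,
        0.0103698 , -2.37672966]), 'effort': array([-2.86357865e+00, -2.20042562e+01, -2.31368244e+00, -3.08814240e+01,
       -5.78064825e-01, -8.16543004e-03,  6.19563684e-01]), 'tool_pos': array([ 0.51586196, -0.07522193,  0.27802805]), 'tool_rot': array([179.24462699,   1.57604552,  13.59521975]), 'force': array([-0.45686923, -1.8956155 ,  0.55535075]), 'wrist_torque': array([-0.10885595,  0.13208423,  0.02721651]), 'grip_width': 0.00103518538696706}
```

View pics/wrist1.png

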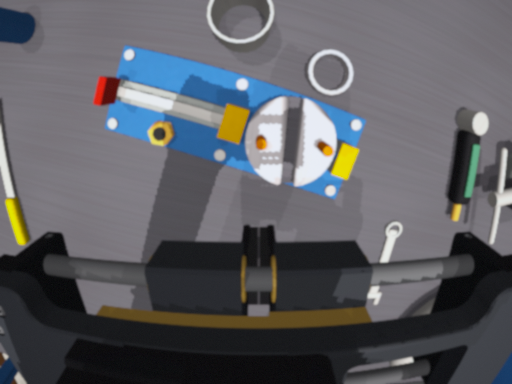

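```bash
cat >> h.py <<'E'
from scipy.spatial.transform import Rotation as R
def wcloud(c,o):
    h,w=c["range_z"].shape;z=c["range_z"];K=c["mtx"]
    u,v=np.meshgrid(np.arange(w),np.arange(h))
    a=(u-K[0,2])/K[0,0];b=(v-K[1,2])/K[1,1];th=np.hypot(a,b)+1e-9
    s=np.tan(th)/th
    P=np.stack([a*s*z,-b*s*z,-z],-1)
    P=P@c["hand_eye"][:3,:3].T+c["hand_eye"][:3,3]
    return P@R.from_euler("xyz",o["tool_rot"],degrees=True).as_matrix().T+o["tool_pos"]
def report(c,P,n,k0=None):
    M=masks(c)
    for k,m in M.items():
        if k0 and k not in k0: continue
        N,L,st,ce=cv2.connectedComponentsWithStats(m.astype(np.uint8))
        for i in range(1,N):
            if st[i,4]<8: continue
            p=P[L==i]
            if not(.4<p[:,0].mean()<.75 and abs(p[:,1].mean())<.3):continue
            t=p[p[:,2]>np.percentile(p[:,2],90)-.006]
            print(n,k,st[i,4],ce[i].round(1),"top",t.mean(0).round(4),len(t),"minmax",t.min(0).round(3),t.max(0).round(3))
E
python3 - <<'E'
from h import *
d=pickle.load(open("d1.pkl","rb"))
o=d["o"]
report(d["wrist"],wcloud(d["wrist"],o),"wrist",("red","orange","yellow"))
report(d["top"],cloud(d["top"]),"top",("red","orange","yellow"))
# plate rect
for n in("wrist","scene"):
    c=d[n];P=wcloud(c,o) if n=="wrist" else cloud(c)
    m=masks(c)["blue"]&(abs(P[...,2]-.012)<.006)&(abs(P[...,0]-.55)<.12)
    pts=P[m][:,:2].astype(np.float32)
    print(n,cv2.minAreaRect(pts*1000),P[m][:,2].mean())
    # disc top
    m=(abs(P[...,2]-.047)<.004)&(np.hypot(P[...,0]-.55,P[...,1]+.112)<.075)
    print("disc",cv2.minEnclosingCircle(P[m][:,:2].astype(np.float32)*1000),P[m].mean(0))
E
```

```text
wrist red 250 [100.6  90.4] top [0.5703 0.1324 0.0899] 239 minmax [0.553 0.127 0.085] [0.587 0.139 0.092]
wrist orange 38 [259.3 141.4] top [ 0.5447 -0.0716  0.0856] 26 minmax [ 0.539 -0.076  0.081] [ 0.551 -0.068  0.087]
wrist orange 38 [321.4 145.5] top [ 0.5587 -0.1474  0.0796] 15 minmax [ 0.555 -0.15   0.076] [ 0.562 -0.146  0.085]
wrist yellow 782 [232.8 123.1] top [ 0.5569 -0.0353  0.0526] 780 minmax [ 0.534 -0.051  0.049] [ 0.579 -0.02   0.055]
wrist yellow 182 [164.  130.7] top [0.5241 0.0575 0.0293] 167 minmax [0.507 0.046 0.025] [0.535 0.075 0.032]
wrist yellow 14 [263.5 143.4] top [ 0.5459 -0.0766  0.0864] 14 minmax [ 0.542 -0.079  0.085] [ 0.55  -0.075  0.088]
wrist yellow 587 [344.5 160.7] top [ 0.5448 -0.1893  0.0525] 579 minmax [ 0.521 -0.204  0.048] [ 0.567 -0.176  0.055]
wrist yellow 55 [327.2 150.3] top [ 0.5564 -0.1519  0.0866] 55 minmax [ 0.552 -0.157  0.085] [ 0.561 -0.147  0.088]
wrist yellow 51 [273.9 270.8] top [ 0.5525 -0.0695  0.3538] 51 minmax [ 0.55 -0.07  0.35] [ 0.555 -0.069  0.356]
wrist yellow 77 [242.7 284.6] top [ 0.5468 -0.0615  0.3557] 77 minmax [ 
[... 238 characters left out ...]
89] [0.582 0.137 0.095]
top yellow 57 [316.5 190.9] top [ 0.4276 -0.0948  0.6661] 17 minmax [ 0.419 -0.097  0.662] [ 0.436 -0.094  0.669]
top yellow 9 [233.1 201.9] top [0.5134 0.0545 0.0306] 9 minmax [0.507 0.052 0.029] [0.519 0.058 0.033]
wrist ((568.925048828125, 74.87237548828125), (578.427978515625, 138.195068359375), 83.50747680664062) 0.01155775710923244
disc ((552.6746826171875, -111.58502960205078), 73.49225616455078) [ 0.55115691 -0.11256012  0.04662912]
scene ((571.8928833007812, 117.99740600585938), (1062.8258056640625, 133.5101318359375), 85.33016967773438) 0.012328532145235346
disc ((555.649169921875, -112.38821411132812), 73.3498764038086) [ 0.55712693 -0.11464288  0.04781795]
```

```bash
cat > go.py <<'E'
import sys
from h import *
from cell import env
# usage: go.py x y z yaw -> total shift(tool axes, m) & rotvec fraction
x,y,z,yaw=map(float,sys.argv[1:5])
o=env.get_obs();A=R.from_euler("xyz",o["tool_rot"],degrees=True);B=R.from_euler("xyz",[180,0,yaw],degrees=True)
print("t",o["time_s"],"pos",o["tool_pos"].round(4),"rot",o["tool_rot"].round(2),"F",o["force"].round(1))
print("shift",(A.inv().apply(np.array([x,y,z])-o["tool_pos"])).round(4),"turn",((A.inv()*B).as_rotvec()/.5).round(3), "q",o["qpos"].round(0))
E
python3 go.py 0.5734 -0.0697 0.278 8.4
```

```text
t 4.05 pos [ 0.517  -0.066   0.2773] rot [179.48   1.57  14.21] F [1.2 0.3 0.3]
shift [ 0.0537  0.0174 -0.002 ] turn [0.021 0.054 0.203] q [-36.   2.  41.  98.  -0.  82. -71.]
```

Call:
servo_tool(moves="0.011 0.0035 0 0.004 0.011 0.04 1;0.011 0.0035 0 0.004 0.011 0.04 1;0.011 0.0035 0 0.004 0.011 0.04 1;0.011 0.0035 0 0.004 0.011 0.04 1;0.011 0.0035 0 0.004 0.011 0.04 1;0 0 0 0 0 0 1;0 0 0 0 0 0 1;0 0 0 0 0 0 1")

```text
time_s: 4.72
tool_pos: [0.5775, -0.0532, 0.2728]
tool_rot: [-179.6, 0.2, 9.8]
force: [-0.0, 0.8, 0.1]
grip_width: 0.0005
```

```bash
cat > look.py <<'E'
import sys
from h import *
from cell import env
n=sys.argv[1]
o=env.get_obs();c=env.read_camera("wrist")
pickle.dump({"o":o,"wrist":c},open(n+".pkl","wb"))
cv2.imwrite(f"pics/{n}.png",c["img"][:,:,::-1])
P=wcloud(c,o);report(c,P,n,("red","orange","yellow"))
h=cv2.cvtColor(c["img"],cv2.COLOR_RGB2HSV)
m=(h[...,0]>=5)&(h[...,0]<34)&(h[...,1]>150)&(P[...,2]>.078)&(P[...,2]<.095)&(c["range_z"]>0)
N,L,st,ce=cv2.connectedComponentsWithStats(m.astype(np.uint8))
for i in range(1,N):
    if st[i,4]>15: print("stud",P[L==i].mean(0).round(4),ce[i])
E
python3 look.py w2;python3 go.py 0.5734 -0.0697 0.278 8.4
```

```text
w2 red 270 [112.1 153.5] top [0.571  0.1323 0.0896] 234 minmax [0.553 0.126 0.085] [0.588 0.139 0.092]
w2 orange 55 [270.8 193.5] top [ 0.5495 -0.0726  0.0821] 17 minmax [ 0.546 -0.077  0.078] [ 0.551 -0.069  0.086]
w2 orange 59 [330.9 195.1] top [ 0.5598 -0.1484  0.0799] 18 minmax [ 0.556 -0.152  0.076] [ 0.563 -0.146  0.083]
w2 yellow 724 [243.3 178.2] top [ 0.5579 -0.0354  0.0525] 723 minmax [ 0.535 -0.051  0.049] [ 0.579 -0.02   0.055]
w2 yellow 224 [174.8 186.7] top [0.522  0.0604 0.0291] 205 minmax [0.505 0.047 0.025] [0.536 0.076 0.032]
w2 yellow 540 [353.  205.8] top [ 0.5451 -0.1892  0.0525] 528 minmax [ 0.522 -0.204  0.048] [ 0.567 -0.176  0.055]
w2 yellow 44 [336.4 202.5] top [ 0.5566 -0.1528  0.0866] 44 minmax [ 0.553 -0.158  0.085] [ 0.561 -0.147  0.088]
w2 yellow 77 [242.7 281.5] top [ 0.6085 -0.0432  0.351 ] 75 minmax [ 0.603 -0.044  0.347] [ 0.613 -0.042  0.353]
w2 yellow 47 [273.9 270.1] top [ 0.613  -0.0517  0.3492] 47 minmax [ 0.611 -0.052  0.345] [ 0.615 -0.051  0.351]
w2 yellow 51 [273.5 293.8] top [ 0.6064 -0.0527  0.352 ] 51 minmax [ 0.603 -0.054  0.351] [ 0.609 -0.052  0.353]
stud [ 0.546  -0.0737  0.0856] [271.74074074 200.02469136]
stud [ 0.5573 -0.152   0.0855] [335.68674699 201.60240964]
t 4.7667 pos [ 0.5773 -0.0529  0.2727] rot [-179.62    0.23    9.77] F [-0.2  0.5 -0.2]
shift [-0.0067  0.0159 -0.0053] turn [-0.013  0.008  0.048] q [-34.  11.  42.  91.  -8.  81. -71.]
```

View pics/w2.png

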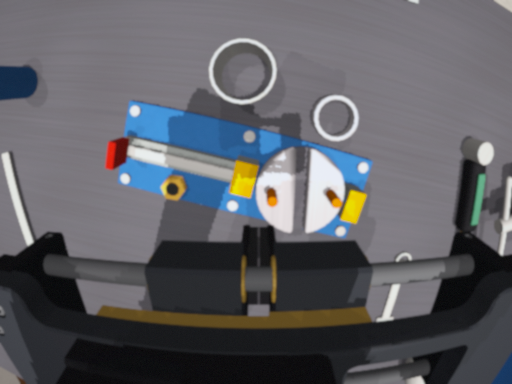

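Call:
servo_tool(moves="-0.002 0.0055 0 -0.004 0.003 0.016 1;-0.002 0.0055 0 -0.004 0.003 0.016 1;-0.002 0.0055 0 -0.004 0.003 0.016 1;0 0 0.02 0 0 0 1;0 0 0.02 0 0 0 1;0 0 0.02 0 0 0 1;0 0 0.02 0 0 0 1;0 0 0.02 0 0 0 1;0 0 0.02 0 0 0 1;0 0 0.01 0 0 0 1;0 0 0 0 0 0 1;0 0 0 0 0 0 1")

```text
time_s: 5.77
tool_pos: [0.5718, -0.0787, 0.1422]
tool_rot: [-180.0, -0.5, 7.7]
force: [-0.4, 0.1, 0.3]
grip_width: 0.0006
```

```bash
python3 go.py 0.574 -0.0696 0.073 8.4
```

```text
t 5.7667 pos [ 0.5718 -0.0787  0.1422] rot [-179.96   -0.54    7.72] F [-0.4  0.1  0.3]
shift [ 0.0027 -0.0087  0.0693] turn [-0.001 -0.019 -0.024] q [-31.  15.  42. 102. -12.  66. -67.]
```

Call:
servo_tool(moves="0.0015 -0.0045 0.005 0 -0.006 -0.008 1;0.0015 -0.0045 0.005 0 -0.006 -0.008 1;0 0 0.005 0 -0.006 -0.008 1;0 0 0.01 0 0 0 1;0 0 0.01 0 0 0 1;0 0 0.01 0 0 0 1;0 0 0.005 0 0 0 1;0 0 0 0 0 0 1;0 0 0 0 0 0 1")

```text
time_s: 6.52
tool_pos: [0.5766, -0.0683, 0.0907]
tool_rot: [-180.0, -0.3, 8.5]
force: [-0.4, -0.8, 0.2]
grip_width: 0.0005
```

```bash
python3 go.py 0.574 -0.0696 0.073 8.4
```

```text
t 6.5167 pos [ 0.5766 -0.0683  0.0907] rot [-179.98   -0.31    8.52] F [-0.4 -0.8  0.2]
shift [-0.0029  0.0009  0.0177] turn [-0.001 -0.011  0.004] q [-30.  19.  41. 104. -14.  61. -66.]
```

Call:
servo_tool(moves="-0.001 0.0005 0.006 0 -0.005 0 1;-0.001 0 0.006 0 -0.005 0 1;-0.001 0 0.005 0 0 0 1;0 0 0 0 0 0 1;-0.004 0 0 0 0 0 1;-0.004 0 0 0 0 0 1;0 0 0 0 0 0 1;0 0 0 0 0 0 1")

```text
time_s: 7.18
tool_pos: [0.5649, -0.0713, 0.0725]
tool_rot: [-180.0, -0.0, 8.5]
force: [-0.3, 0.4, -0.3]
grip_width: 0.0004
```

```bash
cat > fin.py <<'E'
# stud position predicted if in contact, angle of the tool about the disc
from h import *
from cell import env
o=env.get_obs();T=R.from_euler("xyz",o["tool_rot"],degrees=True)
C=np.array([.5515,-.1133]);p=o["tool_pos"];f=(T.inv().apply(np.r_[C,p[2]]-p))*1000
print("t",o["time_s"],"pos",p.round(4),"rot",o["tool_rot"].round(1),"F",o["force"].round(1),"centre in tool",f.round(1),"(want -16.5,40)")
print("stud angle if touching", o["tool_rot"][2]+90-np.degrees(np.arcsin((-f[0]-16.5)/40)) ,"q",o["qpos"].round(0))
E
python3 fin.py
```

```text
t 7.1833 pos [ 0.5649 -0.0713  0.0725] rot [-180.    -0.     8.5] F [-0.3  0.4 -0.3] centre in tool [-19.5  39.6  -0. ] (want -16.5,40)
stud angle if touching 94.19645051952487 q [-30.  20.  41. 106. -15.  59. -65.]
```

Call:
servo_tool(moves="-0.004 0 0 0 0 0 1;-0.0041 -0.0015 0 0 0 -0.2 1;-0.0041 -0.0015 0 0 0 -0.2 1;-0.0041 -0.0015 0 0 0 -0.2 1;0 0 0 0 0 0 1")

```text
time_s: 7.6
tool_pos: [0.5517, -0.0693, 0.0744]
tool_rot: [179.7, -0.7, 26.5]
force: [0.6, -0.6, -0.7]
grip_width: 0.0005
```

```bash
python3 fin.py
```

```text
t 7.6 pos [ 0.5517 -0.0693  0.0744] rot [179.7  -0.7  26.5] F [ 0.6 -0.6 -0.7] centre in tool [-19.8  39.3  -0. ] (want -16.5,40)
stud angle if touching 111.75761176842258 q [-29.  17.  38. 109. -12.  58. -49.]
```

```bash
python3 look.py w3 | grep -v yellow
```

```text
w3 orange 40 [370.8 259.1] top [ 0.5689 -0.1479  0.0561] 33 minmax [ 0.567 -0.151  0.053] [ 0.57  -0.146  0.06 ]
w3 orange 211 [383.5 291. ] top [ 0.5638 -0.1482  0.0876] 205 minmax [ 0.558 -0.156  0.082] [ 0.593 -0.095  0.15 ]
stud [ 0.5628 -0.1501  0.0863] [384.22692308 292.        ]
```

View pics/w3.png

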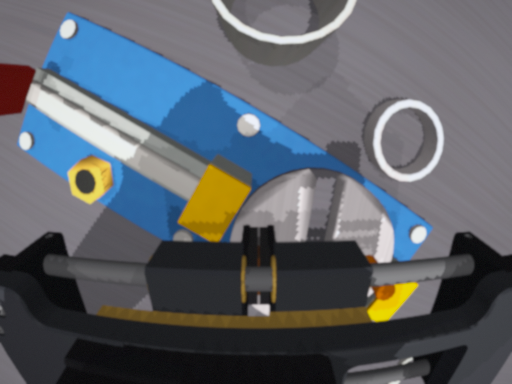

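Call:
servo_tool(moves="-0.0045 -0.001 0 0 0 -0.17 1;-0.0045 -0.0012 0 0 0 -0.18 1;-0.0043 -0.0012 0 0 0 -0.18 1;-0.0043 -0.0012 0 0 0 -0.18 1;-0.0043 -0.0012 0 0 0 -0.18 1;-0.0043 -0.0012 0 0 0 -0.18 1;0 0 0 0 0 0 1;0 0 0 0 0 0 1")

```text
time_s: 8.32
tool_pos: [0.5319, -0.0718, 0.075]
tool_rot: [179.3, -1.2, 57.1]
force: [-0.7, -1.0, 0.2]
grip_width: 0.0004
```

```bash
sed -i 's/16\.5/13.2/g' fin.py; python3 fin.py;  python3 look.py w4 | grep -v yellow
```

```text
t 8.3167 pos [ 0.5319 -0.0718  0.075 ] rot [179.3  -1.2  57.1] F [-0.7 -1.   0.2] centre in tool [-24.2  39.    0. ] (want -13.2,40)
stud angle if touching 131.1528569671662 q [-25.  13.  34. 112. -10.  57. -20.]
w4 orange 195 [376.9 294.1] top [ 0.578  -0.1376  0.085 ] 156 minmax [ 0.572 -0.149  0.081] [ 0.583 -0.072  0.151]
stud [ 0.5775 -0.1393  0.085 ] [377.68450704 297.71549296]
```

Call:
servo_tool(moves="-0.005 0 0 0 0 -0.13 1;-0.005 -0.0005 0 0 0 -0.13 1;-0.005 -0.0005 0 0 0 -0.13 1;-0.005 -0.0005 0 0 0 -0.13 1;-0.005 -0.0005 0 0 0 -0.13 1;0 0 0 0 0 0 1;0 0 0 0 0 0 1")

```text
time_s: 8.95
tool_pos: [0.5187, -0.0814, 0.075]
tool_rot: [179.5, -1.7, 75.6]
force: [0.4, -0.9, 0.1]
grip_width: 0.0004
```

```bash
python3 fin.py;  python3 look.py w5 | grep -v yellow
```

```text
t 8.95 pos [ 0.5187 -0.0814  0.075 ] rot [179.5  -1.7  75.6] F [ 0.4 -0.9  0.1] centre in tool [-22.7  39.7  -0.4] (want -13.2,40)
stud angle if touching 151.76605727982886 q [-22.  12.  32. 113.  -9.  57.   0.]
w5 orange 226 [380.5 292.1] top [ 0.5855 -0.1261  0.0861] 209 minmax [ 0.562 -0.135  0.082] [ 0.591 -0.068  0.151]
stud [ 0.5849 -0.1278  0.0857] [380.23197492 294.36990596]
```

Call:
servo_tool(moves="-0.005 -0.0005 0 0 0.02 -0.11 1;-0.005 -0.0005 0 0 0.02 -0.11 1;-0.004 -0.0005 0 0 0.02 -0.11 1;0 0 0 0 0 0 1;0 0 0 0 0 0 1")

```text
time_s: 9.42
tool_pos: [0.5135, -0.0894, 0.0744]
tool_rot: [179.5, -3.8, 84.9]
force: [-0.7, 1.1, -0.2]
grip_width: 0.0003
```

```bash
python3 fin.py;  python3 look.py w6 | grep -v yellow
```

```text
t 9.4167 pos [ 0.5135 -0.0894  0.0744] rot [179.5  -3.8  84.9] F [-0.7  1.1 -0.2] centre in tool [-20.4  40.   -1. ] (want -13.2,40)
stud angle if touching 164.5666442083962 q [-18.  12.  31. 113. -12.  58.  13.]
w6 orange 26 [370.7 259.7] top [ 0.5896 -0.1146  0.056 ] 24 minmax [ 0.588 -0.115  0.053] [ 0.591 -0.114  0.06 ]
w6 orange 219 [384. 291.] top [ 0.5871 -0.1202  0.0877] 218 minmax [ 0.554 -0.127  0.082] [ 0.595 -0.071  0.153]
stud [ 0.5877 -0.1211  0.0865] [384.02314815 291.09259259]
```

View pics/w6.png

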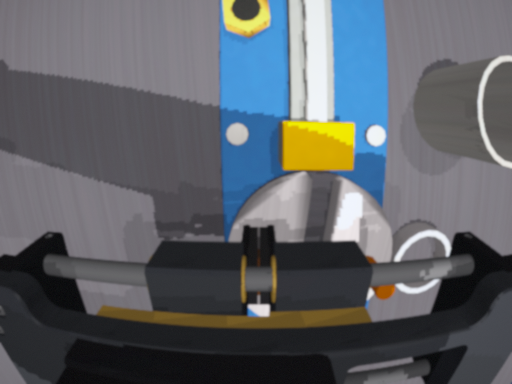

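Call:
servo_tool(moves="-0.003 -0.0002 0 0 -0.04 -0.01 1;-0.003 -0.0002 0 0 -0.04 0 1;0 0 0 0 -0.03 0 1;0 0 0 0 0 0 1")

```text
time_s: 9.8
tool_pos: [0.5127, -0.0942, 0.0737]
tool_rot: [179.5, -0.3, 85.0]
force: [-0.1, 1.1, -0.0]
grip_width: 0.0005
```

```bash
python3 fin.py;  python3 look.py w7 | grep -v yellow
```

```text
t 9.8 pos [ 0.5127 -0.0942  0.0737] rot [179.5  -0.3  85. ] F [-0.1  1.1 -0. ] centre in tool [-15.6  40.3   0.3] (want -13.2,40)
stud angle if touching 171.54017769688215 q [-21.  11.  31. 113.  -7.  57.   9.]
w7 orange 307 [373.2 252.9] top [ 0.5875 -0.1106  0.071 ] 109 minmax [ 0.583 -0.114  0.067] [ 0.593 -0.109  0.078]
```

Call:
servo_tool(moves="0.006 0 0 0 0 0 1;0.01 0 -0.01 0 0 0 1;0.01 0 -0.03 0 0 0 1;0.01 0 -0.03 0 0 0 1;0.01 0 -0.03 0 0 0 1;0.01 0 -0.03 0 0 0 1;0.01 0 -0.03 0 0 0 1;0 0 0 0 0 0 1;0 0 0 0 0 0 1")

```text
time_s: 10.6
tool_pos: [0.5175, -0.0287, 0.2402]
tool_rot: [179.4, 0.1, 84.6]
force: [-0.2, -0.1, -0.7]
grip_width: 0.0005
```

```bash
python3 fin.py;  python3 look.py w8
```

```text
t 10.6 pos [ 0.5175 -0.0287  0.2402] rot [1.794e+02 1.000e-01 8.460e+01] F [-0.2 -0.1 -0.7] centre in tool [-81.   41.8   0.5] (want -13.2,40)
stud angle if touching nan q [-28.   1.  28. 103.  -0.  76.  -5.]
w8 red 480 [291.1  23.7] top [0.5687 0.1333 0.0903] 354 minmax [0.552 0.127 0.086] [0.586 0.141 0.093]
w8 orange 79 [320.2 235.4] top [ 0.5878 -0.1107  0.0774] 27 minmax [ 0.584 -0.113  0.073] [ 0.592 -0.11   0.084]
w8 yellow 276 [250.3  93.9] top [0.5191 0.0632 0.0297] 276 minmax [0.505 0.048 0.027] [0.533 0.079 0.032]
w8 yellow 909 [289.  174.2] top [ 0.5556 -0.0344  0.0527] 907 minmax [ 0.533 -0.051  0.05 ] [ 0.578 -0.019  0.055]
w8 yellow 59 [242.6 269.9] top [0.5154 0.0071 0.3165] 59 minmax [0.515 0.005 0.313] [0.516 0.009 0.319]
w8 yellow 108 [273.8 283.1] top [0.5241 0.0026 0.3185] 106 minmax [ 0.523 -0.004  0.315] [0.525 0.008 0.321]
w8 yellow 44 [243.  294.1] top [5.148e-01 1.000e-04 3.192e-01] 44 minmax [ 0.514 -0.004  0.314] [0.515 0.003 0.321]
w8 yellow 209 [340.5 313.5] top [ 0.543  -0.0066  0.3252] 209 minmax [ 0.539 -0.008  0.323] [ 0.55  -0.005  0.328]
w8 yellow 35 [130.7 311.3] top [ 0.4803 -0.0006  0.3255] 35 minmax [ 0.478 -0.002  0.325] [0.483 0.001 0.327]
w8 yellow 164 [275.7 316.5] top [ 0.5238 -0.0048  0.3249] 164 minmax [ 0.519 -0.006  0.323] [ 0.53  -0.004  0.328]
w8 yellow 88 [194.8 317.5] top [ 0.5006 -0.0026  0.3258] 88 minmax [ 0.497 -0.004  0.323] [ 0.504 -0.002  0.328]
stud [ 0.5878 -0.1107  0.0815] [322.27777778 240.22222222]fin.py:7: RuntimeWarning: invalid value encountered in arcsin
  print("stud angle if touching", o["tool_rot"][2]+90-np.degrees(np.arcsin((-f[0]-13.2)/40)) ,"q",o["qpos"].round(0))
```

View pics/w8.png

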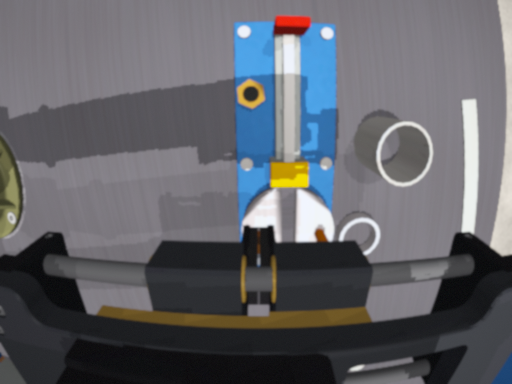

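Call:
servo_tool(moves="-0.02 0 -0.005 0 0 0 1;-0.02 0 -0.005 0 0 0 1;-0.02 0 -0.005 0 0 0 1;-0.02 0 -0.005 0 0 0 1;-0.02 0 -0.005 0 0 0 1;-0.02 0 -0.005 0 0 0 1;-0.02 0 -0.005 0 0 0 1;-0.01 0 0 0 0 0 1;0 0 0 0 0 0 1;0 0 0 0 0 0 1")

```text
time_s: 11.48
tool_pos: [0.4969, -0.1869, 0.2641]
tool_rot: [-179.7, 0.3, 84.2]
force: [-0.3, 1.2, -0.8]
grip_width: 0.0006
```

```bash
python3 look.py w9
```

```text
w9 orange 10 [264.4 101.9] top [ 0.5109 -0.1068  0.0868] 10 minmax [ 0.506 -0.109  0.085] [ 0.515 -0.106  0.088]
w9 orange 28 [327.7 104.8] top [ 0.5835 -0.1159  0.0791] 13 minmax [ 0.582 -0.12   0.076] [ 0.586 -0.111  0.085]
w9 orange 16 [263.2 108.4] top [ 0.5089 -0.1138  0.0863] 16 minmax [ 0.504 -0.116  0.085] [ 0.515 -0.11   0.088]
w9 yellow 835 [294.8  41.8] top [ 0.5552 -0.036   0.0526] 824 minmax [ 0.533 -0.051  0.048] [ 0.577 -0.02   0.055]
w9 yellow 79 [334.5 105.6] top [ 0.5883 -0.1166  0.0866] 79 minmax [ 0.583 -0.122  0.084] [ 0.594 -0.111  0.088]
w9 yellow 668 [295.9 165.7] top [ 0.5431 -0.1894  0.0527] 668 minmax [ 0.521 -0.203  0.05 ] [ 0.565 -0.176  0.055]
w9 yellow 59 [242.6 270. ] top [ 0.4963 -0.1509  0.3403] 58 minmax [ 0.496 -0.153  0.337] [ 0.497 -0.149  0.344]
w9 yellow 86 [273.7 280.4] top [ 0.5051 -0.1547  0.3421] 81 minmax [ 0.504 -0.161  0.338] [ 0.506 -0.15   0.344]
w9 yellow 47 [243. 294.] top [ 0.4957 -0.1576  0.3432] 46 minmax [ 0.495 -0.163  0.338] [ 0.496 -0.154  0.345]
w9 yellow 101 [313.9 314.4] top [ 0.516  -0.1639  0.3482] 101 minmax [ 0.513 -0.165  0.346] [ 0.521 -0.163  0.35 ]
w9 yellow 14 [166.6 314.9] top [ 0.4729 -0.1596  0.3498] 14 minmax [ 0.472 -0.16   0.349] [ 0.474 -0.159  0.35 ]
w9 yellow 14 [240.5 318.3] top [ 0.4947 -0.1617  0.3495] 14 minmax [ 0.494 -0.163  0.348] [ 0.496 -0.161  0.35 ]
stud [ 0.5098 -0.1108  0.0866] [263.79761905 105.61904762]
stud [ 0.5877 -0.1167  0.0859] [333.9  105.66]
```

View pics/w9.png

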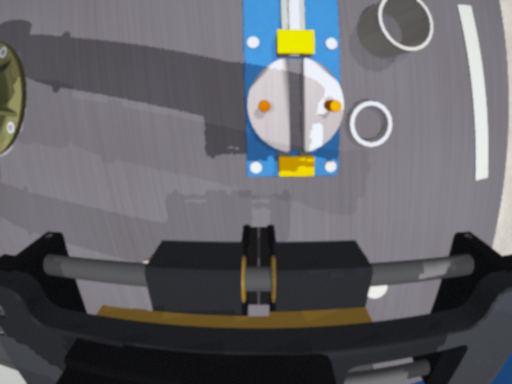

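Call:
servo_tool(moves="0.03 0.0035 0 0 0 -0.004 1;0.03 0.0035 0 0 0 -0.004 1;0.03 0.0035 0 0 0 -0.004 1;0.03 0.0035 0 0 0 -0.004 1;0.03 0.0035 0 0 0 -0.004 1;0.03 0.0035 0 0 0 -0.004 1;0.03 0.0035 0 0 0 -0.004 1;0.03 0.0035 0 0 0 -0.004 1;0.03 0.0035 0 0 0 -0.004 1;0.03 0.0035 0 0 0 -0.004 1;0.03 0.0035 0 0 0 0 1;0.03 0.0035 0 0 0 0 1;0 0 0 0 0 0 1;0 0 0 0 0 0 1")

```text
time_s: 12.7
tool_pos: [0.5616, 0.2088, 0.2508]
tool_rot: [-178.7, 0.0, 86.9]
force: [-0.0, -1.3, 0.6]
grip_width: 0.0005
```

```bash
python3 go.py .5735 .165 .073 85.4
```

```text
t 12.7 pos [0.5616 0.2088 0.2508] rot [-1.7874e+02  4.0000e-02  8.6940e+01] F [-0.  -1.3  0.6]
shift [-0.043   0.0181  0.1774] turn [-0.044  0.002  0.054] q [-39.  13.  20.  89.  -5.  80. -22.]
```

Call:
servo_tool(moves="-0.006 0.0045 0.01 -0.01 0 0.013 1;-0.006 0.0045 0.01 -0.01 0 0.013 1;-0.006 0.0045 0.01 -0.01 0 0.013 1;-0.002 0.0045 0.01 -0.01 0 0.013 1;0 0 0.012 0 0 0 1;0 0 0.012 0 0 0 1;0 0 0.012 0 0 0 1;0 0 0.012 0 0 0 1;0 0 0.012 0 0 0 1;0 0 0 0 0 0 1;0 0 0 0 0 0 1")

```text
time_s: 13.62
tool_pos: [0.5756, 0.1674, 0.1355]
tool_rot: [-179.7, 0.6, 84.1]
force: [0.3, 0.7, 0.2]
grip_width: 0.0003
```

```bash
python3 go.py .5735 .165 .073 85.4
```

```text
t 13.6167 pos [0.5756 0.1674 0.1355] rot [-179.68    0.56   84.15] F [0.3 0.7 0.2]
shift [-0.002  -0.0015  0.0626] turn [-0.011  0.02  -0.044] q [-37.  17.  21.  98.  -6.  67. -20.]
```

Call:
servo_tool(moves="0 -0.001 0.008 -0.003 0.005 -0.012 1;0.001 0 0.008 -0.003 0.005 -0.012 1;0.001 0 0.008 -0.003 0.005 -0.012 1;0 0 0.008 0 0.005 -0.008 1;0.001 0 0.008 0 0 0 1;0 0 0.008 0 0 0 1;0.001 0 0.008 0 0 0 1;0 0 0.006 0 0 0 1;0 0 0 0 0 0 1;0 0 0 0 0 0 1")

```text
time_s: 14.45
tool_pos: [0.5755, 0.1697, 0.0677]
tool_rot: [179.9, -0.1, 85.4]
force: [0.4, -0.4, -0.5]
grip_width: 0.0007
```

```bash
python3 go.py .5735 .165 .073 85.4
```

```text
t 14.45 pos [0.5755 0.1697 0.0677] rot [ 1.7994e+02 -9.0000e-02  8.5380e+01] F [ 0.4 -0.4 -0.5]
shift [-0.0048 -0.0016 -0.0053] turn [ 0.002 -0.003 -0.001] q [-36.  21.  20. 102.  -8.  59. -17.]
```

Call:
servo_tool(moves="-0.006 -0.001 -0.003 0 0 0 1;-0.008 -0.0005 -0.003 0 0 0 1;-0.008 0 0 0 0 0 1;-0.008 0 0 0 0 0 1;-0.008 0 0 0 0 0 1;-0.008 0 0 0 0 0 1;-0.008 0 0 0 0 0 1;-0.008 0 0 0 0 0 1;-0.008 0 0 0 0 0 1;-0.008 0 0 0 0 0 1")

```text
time_s: 15.28
tool_pos: [0.5675, 0.0908, 0.0754]
tool_rot: [179.8, -0.6, 85.6]
force: [-0.2, 2.9, -1.4]
grip_width: 0.0005
```

```bash
python3 go.py .5604 .0004 .073 85.4; python3 look.py w10 | head -3
```

```text
t 15.2833 pos [0.5675 0.0908 0.0754] rot [179.79  -0.57  85.6 ] F [-0.2  2.9 -1.4]
shift [-0.0907 -0.0001  0.0015] turn [ 0.007 -0.02   0.007] q [-31.  17.  22. 105.  -8.  59. -10.]
w10 yellow 208 [199.7 236.2] top [0.5213 0.0792 0.0274] 114 minmax [0.512 0.075 0.024] [0.531 0.082 0.031]
w10 yellow 59 [242.9 267.4] top [0.5653 0.126  0.1517] 53 minmax [0.565 0.124 0.148] [0.566 0.128 0.154]
w10 yellow 63 [273.8 267.2] top [0.5744 0.1255 0.1517] 62 minmax [0.574 0.123 0.148] [0.575 0.128 0.154]
```

View pics/w10.png

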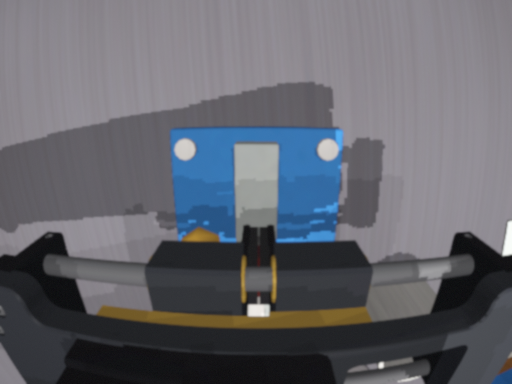

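Call:
servo_tool(moves="-0.008 0 0.001 0 0 0 1;-0.008 0 0 0 -0.005 0 1;-0.008 0 0 0 -0.005 0 1;-0.008 0 0 0 -0.005 0 1;-0.008 0 0 0 0 0 1;-0.008 0 0 0 0 0 1;-0.008 0 0 0 0 0 1;-0.008 0 0 0 0 0 1")

```text
time_s: 16.0
tool_pos: [0.5621, 0.0209, 0.0749]
tool_rot: [179.8, -0.1, 85.6]
force: [0.9, 3.3, -0.5]
grip_width: 0.0006
```

```bash
python3 go.py .5604 .0004 .073 85.4
```

```text
t 16.0 pos [0.5621 0.0209 0.0749] rot [ 1.7979e+02 -1.5000e-01  8.5590e+01] F [ 0.9  3.3 -0.5]
shift [-0.0206 -0.0002  0.0019] turn [ 0.007 -0.005  0.007] q [-26.  16.  24. 107.  -8.  58.  -3.]
```

Call:
servo_tool(moves="-0.006 0 0 0 0 0 1;-0.006 0 0 0 0 0 1;-0.005 0 0 0 0 0 1;-0.004 0 0 0 0 0 1")

```text
time_s: 16.33
tool_pos: [0.5607, 0.0034, 0.0751]
tool_rot: [179.8, -0.7, 85.6]
force: [2.2, 14.6, -0.8]
grip_width: 0.0003
```

Call:
servo_tool(moves="-0.003 0 0 0 0 0 1;-0.003 0 0 0 0 0 1")

```text
time_s: 16.5
tool_pos: [0.5607, 0.0036, 0.0751]
tool_rot: [179.8, -1.2, 85.8]
force: [0.8, 7.7, -1.3]
grip_width: 0.0005
```

Call:
servo_tool(moves="-0.004 0 0 0 0 0 1;-0.004 0 0 0 0 0 1;0 0 0 0 0 0 1;0 0 0 0 0 0 1;0.006 0 0 0 0 0 1;0.01 0 0 0 0 0 1;0.01 0 -0.01 0 0 0 1;0.01 0 -0.03 0 0 0 1;0 0 -0.03 0 0 0 1;0 0 -0.03 0 0 0 1;0 0 -0.03 0 0 0 1;0 0 -0.03 0 0 0 1;0 0 -0.02 0 0 0 1;0 0 0 0 0 0 1")

```text
time_s: 17.67
tool_pos: [0.5598, 0.0313, 0.2617]
tool_rot: [-179.9, -1.0, 85.8]
force: [0.4, 0.4, 0.9]
grip_width: 0.0002
```

Call:
servo_tool(moves="-0.025 0 -0.005 0 0 0 1;-0.025 0 -0.005 0 0 0 1;-0.025 0 -0.005 0 0 0 1;-0.025 0 -0.005 0 0 0 1;-0.025 0 -0.005 0 0 0 1;-0.025 0 -0.005 0 0 0 1;-0.025 0 0 0 0 0 1;-0.025 0 0 0 0 0 1;0 0 0 0 0 0 1;0 0 0 0 0 0 1;0 0 0 0 0 0 1")

```text
time_s: 18.58
tool_pos: [0.5421, -0.1782, 0.284]
tool_rot: [-179.5, -0.4, 85.7]
force: [0.2, -0.5, -0.8]
grip_width: -0.0
```

```bash
python3 look.py w11
```

```text
w11 red 271 [262.5  34.5] top [ 0.5578 -0.0148  0.0901] 229 minmax [ 0.542 -0.02   0.085] [ 0.573 -0.009  0.093]
w11 orange 24 [262.5  43. ] top [ 0.5576 -0.0195  0.0584] 24 minmax [ 0.543 -0.02   0.057] [ 0.572 -0.019  0.06 ]
w11 orange 33 [229.7 117.5] top [ 0.5107 -0.1111  0.0858] 25 minmax [ 0.505 -0.116  0.081] [ 0.516 -0.105  0.088]
w11 orange 32 [294.4 117.9] top [ 0.5883 -0.1169  0.0857] 28 minmax [ 0.583 -0.121  0.081] [ 0.594 -0.112  0.088]
w11 yellow 45 [232.2   4. ] top [0.5212 0.0493 0.0266] 27 minmax [0.509 0.045 0.023] [0.533 0.053 0.032]
w11 yellow 801 [262.4  55.8] top [ 0.5564 -0.035   0.0525] 780 minmax [ 0.535 -0.052  0.048] [ 0.578 -0.018  0.055]
w11 yellow 593 [261.5 174.2] top [ 0.5438 -0.1895  0.0526] 593 minmax [ 0.522 -0.203  0.049] [ 0.565 -0.176  0.055]
w11 yellow 57 [242.6 270.5] top [ 0.5408 -0.1434  0.3609] 56 minmax [ 0.54  -0.146  0.358] [ 0.541 -0.141  0.363]
w11 yellow 71 [273.7 283.7] top [ 0.5497 -0.1475  0.3628] 71 minmax [ 0.549 -0.154  0.359] [ 0.55  -0.143  0.365]
w11 yellow 47 [243.  293.8] top [ 0.5404 -0.15    0.3636] 46 minmax [ 0.54  -0.155  0.359] [ 0.541 -0.147  0.365]
w11 yellow 14 [278.9 314.4] top [ 0.5506 -0.1549  0.3681] 14 minmax [ 0.549 -0.156  0.367] [ 0.552 -0.155  0.369]
stud [ 0.511  -0.1105  0.0861] [228.68674699 117.68674699]
stud [ 0.5885 -0.1164  0.0862] [295.20481928 117.91566265]
```

View pics/w11.png

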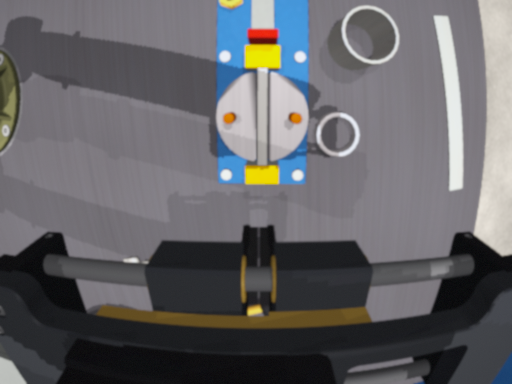

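```bash
python3 -c "
from cell import env
o=env.get_obs();print(o['time_s'],o['tool_pos'],o['force'],abs(o['joint_velocities']).max())
print(env.sign_off())"
```

```text
18.6333 [ 0.54225756 -0.1774172   0.28387448] [-0.3504196   0.42033297  0.01280922] 0.9435816834402173
the job is handed in; nothing more can be done
None
```

The shaft is locked, and I handed the job in at 18.6 s of the 58 s allowed; the hand-in gave no verdict.

- **Disc:** I pushed one orange stud round by about 77° counter-clockwise with closed fingers. Measured before the bar went in, the slot was lined up to about 0.2°.
- **Bar:** I pushed the red paddle's outer face along the rail until it met a firm stop, with about 15 N on the tool.
- **Last wrist picture:** The paddle had travelled about 147.5 of 148 mm and sat against the guide. The bar was through the slot into the keeper. The slot still read lined up within about 0.3°.
- **Loose things:** In the last picture the collar and tube offcut looked undisturbed, and so did the part of the nut that was in view. I did not re-measure the loose things' positions at the end. The wrench, file, grinder and dye can were not checked in a final picture, but the tool's path kept clear of them.
- **Arm:** It finished about 0.28 m up with no contact (force readings under 1 N, noise level).

During the push the angle estimated from the tool's position read up to 5° different from the camera. I went by the camera.

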